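# Push the row of lens trays home in the edger's feed lane and close the keeper

## Task

Four lens trays stand touching one another in the feed lane beside the lens edger, short of the end stop. With the fingertips, push the row from behind along the lane as one train, gently, until it is fully home against the end stop, then swing the keeper bar fully across the lane behind the last tray. Do not lift any tray or let the row come apart on the way, and leave everything else on the table where it is.

Things in the scene. Friction and masses are not known exactly. Their poses are not given: they have to be found in the camera images.
- lane: aluminium feed lane fixed on the table, a straight channel 430 mm long. Origin: on the table surface, midway across the channel. Its own y runs along the lane towards the end stop, its x across it (away from the robot), z up. Fences either side: 4 thick, inner faces at x = -67 and +67, top 26 above the table. The trays slide on two strips, top 8 above the table
- stop_face (a point): middle of the end stop's rubber face, which the first tray must meet: lane x 0, y +200, 25 above the table. The stop is 48 high and does not give. With the row fully home the tray centres are at lane y = +167, +101, +35, -31 and the rear face of the last tray at y = -64
- lane_mouth (a point): middle of the lane's open rear end, at lane x 0, y -210, 8 above the table (height of the slide strips). The whole row slides at about 1.5 to 5.5 N
- tray1: the first tray, nearest the end stop: white plastic lens tray standing in the lane, open top, 130 (across the lane, its own x) x 66 (along the lane, its own y) x 32 high, walls 3, two wells with a mounted lens in each; mass 0.08 to 0.19 kg. Origin: centre of its underside. Its own axes are the lane's
- tray2: the second tray, like the first
- tray3: the third tray, like the first
- tray4: the last tray, farthest from the stop, like the first; its rear face (33 mm behind its origin, towards lane -y, standing from 8 to 40 mm above the table) is the one to push
- keeper (a joint): angle (rad) of the keeper, a level flat bar on an upright pivot outside the fence on the robot's side. 0: it points straight back along the lane (lane -y), outside the fence; negative: it leans outwards; positive: it swings inwards over the lane; 1.57: fully across, at its end of travel. Starts between -0.25 and 0. Moves easily (under 1 N at the knob) and stays where it is left
- keeper_pivot (a point): the keeper's pivot axis, at lane x -80, y -73, 37 mm above the table. The steel bar is 115 long from here, 6 thick (3 either side of the axis), and stands from 30 to 44 mm above the table, clear above the fence. Fully across, its face is 6 mm behind the last tray if the row is home
- keeper_knob (a point): black knob, 13 diameter and 18 high, on top of the keeper bar 107 from the pivot; this point is 55 mm above the table, inside the knob 7 mm below its top
- spare_tray: a fifth, like tray, 32 high, standing on the table beside the lane on its far side; leave it. Origin: centre of its underside
- spectacles: gold wire spectacles, 135 wide, arms open 135 long, 42 high, on the table; leave them. Origin: on the table below the bridge
- case: blue spectacle case 158 x 60 x 44 on the table; leave it. Origin: centre of its underside
- screwdriver: small screwdriver 130 long lying on the table beyond the open end of the lane; leave it. Origin: on the table surface under it
- spray: lens-cleaner spray bottle, 40 diameter, 121 high; leave it. Origin: centre of its foot
- screw_box: round white screw box, 70 diameter, 22 high; leave it. Origin: centre of its underside
There are look-alikes about, which are no part of the job. Leave any brown or red look-alike of the tray4 alone.

How it is judged (in metres and radians):
On the way, in this order (a step that is already met when the one before it is completed fails the run):
1. the row of four trays is home against the end stop (y of tray1 in the frame of lane above 0.164 m and y of tray2 in the frame of lane above 0.097 m and y of tray3 in the frame of lane above 0.03 m and y of tray4 in the frame of lane above -0.037 m), for 0.2 s.
2. the keeper bar is across the lane (value of joint keeper above 1.45 rad), for 0.2 s.
At the end, for the whole second after the job is handed in: All four trays stand flat and still in the lane, closed up against the end stop (first tray within 3 mm of it, second, third and last within 4, 5 and 6 mm of their home places), and the keeper bar is across the lane behind the last tray (joint above 1.45 rad of 1.57) (all of step 1 and height (world z) of each of tray1, tray2, tray3, tray4 below 0.012 m and angle between each of tray1, tray2, tray3, tray4's own z axis and vertical below 0.06 rad and x of tray1 in the frame of lane between -0.006 and 0.006 m and linear speed of each of tray1, tray2, tray3, tray4 below 0.01 m/s and x of tray2 in the frame of lane between -0.006 and 0.006 m and x of tray3 in the frame of lane between -0.006 and 0.006 m and x of tray4 in the frame of lane between -0.006 and 0.006 m and value of joint keeper above 1.45 rad); the robot touches nothing.
It fails at once if a tray of the row is lifted or tipped (more than 6 mm off the strips, or more than 0.2 rad) (height (world z) of any of tray1, tray2, tray3, tray4 above 0.014 m or angle between any of tray1, tray2, tray3, tray4's own z axis and vertical above 0.2 rad).
It fails at once if the row comes apart: neighbouring trays more than 8 mm apart (distance between tray1 and tray2 above 0.074 m or distance between tray2 and tray3 above 0.074 m or distance between tray3 and tray4 above 0.074 m).
It fails at once if the first tray is rammed against the stop or pressed with more than 40 N (contact force between tray1 and lane above 40 N).
It fails at once if another thing on the table (fifth tray, spectacles, case, screwdriver, spray bottle, screw box) is moved more than 15 mm (distance of any of spare_tray, spectacles, case, screwdriver, spray, screw_box from where it was at the start of the episode above 0.015 m).
It also fails if it takes over 50 s, if anything falls off the work surface, if the arm or the gripper's body presses on something with over 40 N, if the wrist force passes 120 N, or if a joint passes its speed limit or range.

## Robot

A 6-joint arm with a two-finger parallel gripper is mounted at the origin on the work surface. World frame = base frame: x ahead of the robot, y to its left, z up, the work surface at z = 0. Lengths are in m, angles in degrees, forces in N, time in s.
With the tool pointing down it reaches from about 0.275 to 0.825 m from the base axis. Payload 4.9 kg.
Tool frame: the origin (TCP) lies on the mounting face of the last link; the fingertips stand 173 mm ahead of it and the grasp point (between the pads) lies 155 mm ahead of it; z points along the fingers, y is the line along which they close (so a half turn about z gives the same grasp; the last joint's range is limited). The gripper opens to 85 mm and grips with 20 to 120 N. Pads are 22 mm wide; open, the fingers measure 114 mm over their backs; the gripper's body (76 mm by 85 mm) begins 54 mm behind the grasp point. The pads swing forward as they close: fully open they stand 13 mm farther back than shut.
Start: joints at [-82.403, 18.69, -11.035, 60.275, 0, 82.311], TCP at [0.145, -0.531, 0.405] pointing down, gripper open.
Joint ranges: [-152.03, 152.03], [-55.5, 102.48], [-74.3, 77.21], [-110.64, 120.58], [-84.22, 78.4], [-180, 180]. Speed limits (degrees/s): [147.25, 147.25, 180, 180, 180, 180].

## Interface

Orientations are given as a 3x3 rotation matrix whose columns are the frame's x, y, z axes.
In Python, from workcell import env gives the robot as it stands.
- The arm moves only by the tool arm_command, never from a script. Its argument "targets" is a list of rows, each a list of 3 entries, a list of its own where there are three numbers: the finger opening in mm, from 0 to 85.4, then the shift along the tool's x, y, z in units of 25 mm (1.0 is 25 mm), then the turn about the tool's z in units of 8 degrees (1.0 is 8 degrees). In form: [[claw, [x, y, z], yaw], ...]. A call has 1 to 5 rows; each row shifts and turns the commanded pose from where the row before left it, along the tool's axes as they then stand; what a row does not reach is not made up. A row lasts 1/10 s, in which the tool goes at most 50 mm and 8.59 degrees, less where a joint would pass 70% of its speed; a pose out of reach is approached as far as the arm can. A call is refused whole if a number of a shift passes 1 or a number of a turn 1, either way. A call with a gripper value outside its range is refused whole. The fingers move at their own pace and stop on an object; "force" is the grip in N (left out, the last holds). Time passes only in rows, so rows that do not move let the fingers close. It gives the time, the measured TCP pose, the force and the opening at its end, in the units of the state.
- env.sense(): the state, without advancing time (a new reading comes with each control period).
- env.snapshot(name): name is "side" or "top" or "wrist"; returns a dict with "color" (480x640x3 uint8, red, green, blue), "fovy" (degrees; the focal length in pixels is half the picture's height over the tangent of half this angle, whatever the lens; pixels are square), "cx", "cy" (the principal point, pixels), "k1" (the pictures are not rectified: a ray, as slopes to the right and down, at radius r is drawn at 1 + k1 r^2 times it, then the intrinsics apply), "pose" (4x4, takes a point from camera to world coordinates); the wrist camera has in their place "tool_from_camera" (4x4, takes a point from camera to tool coordinates, whose origin is the TCP and whose axes are the flange's). Camera axes: x right, y down, z forward; pixel columns grow to the right and rows downward; lengths in m; the calibration is good to about 2 mm. A picture is of the moment at which its call begins: read the wrist's pose just before it. There is no depth.
- env.finish_job(): hands the job in, once; it reports no verdict.
The state is a dict: "t": time; "joint_positions": joint angles; "dq": joint speeds; "joint_efforts": joint torques, N m; "tcp_pos": TCP position; "tcp_rot": TCP orientation; "contact_force": force on the tool from outside, world axes, zero at the start; "ft_torque": the same for the moment, N m; "grip_width": opening from 0.0 (shut) to 1.0 (fully open).
Only numpy, scipy, OpenCV 4.12 (cv2) and the standard library are available. Lean on these libraries where they do the work, as an engineer would, in place of code of your own. Each camera call takes 0.05 s, during which the arm holds its last target. There are 200 camera calls.

## Working session

There is one attempt and no reset: what is moved stays moved. The work goes in short steps, Python scripts to look and compute and a tool call to move; the robot and the scene stay as the last step left them, time stands still between calls to the robot, and variables do not carry over. Pictures are saved under pics/ and viewed, on a budget of 10 in all, crops included, one or two more only if the job needs it, and the job is handed in when it is done.

Besides the shell and the picture viewer there is one more tool, called by a JSON object that holds its "api" and its "payload". arm_command: Moves the arm, as the interface text tells. Its arguments: {"type":"object","properties":{"targets":{"type":"array"},"force":{"type":"number"}},"required":["targets"]}

```bash
mkdir -p pics; cat > h.py <<'E'
import numpy as np, cv2
from workcell import env
def K(s):
    f=240/np.tan(np.radians(s["fovy"])/2)
    return np.array([[f,0,s["cx"]],[0,f,s["cy"]],[0,0,1.]]),np.array([s["k1"],0,0,0,0.])
def ray(s,P,uv,z):
    k,d=K(s); n=cv2.undistortPoints(np.array(uv,float).reshape(-1,1,2),k,d).reshape(-1,2)
    D=np.c_[n,np.ones(len(n))]@P[:3,:3].T; o=P[:3,3]; z=np.broadcast_to(z,(len(n),))
    return o+D*((z-o[2])/D[:,2])[:,None]
def proj(s,P,X):
    k,d=K(s); Q=(np.asarray(X,float)-P[:3,3])@P[:3,:3]
    return cv2.projectPoints(Q.reshape(-1,1,3),np.zeros(3),np.zeros(3),k,d)[0].reshape(-1,2)
def save(s,n): cv2.imwrite(n,cv2.cvtColor(s["color"],cv2.COLOR_RGB2BGR))
E
python3 - <<'E'
from h import *
import pickle
for n in("top","side"):
    s=env.snapshot(n); save(s,f"pics/{n}.png"); pickle.dump(s,open(n+".pkl","wb")); print(n,s["fovy"],s["k1"],s["pose"].round(3).tolist())
st=env.sense(); print(st["t"],st["tcp_rot"],st["contact_force"],st["grip_width"])
E
```

```text
top 46.097216157987006 -0.18416047019669088 [[-0.019, -0.992, 0.123, 0.386], [-1.0, 0.017, -0.019, 0.029], [0.016, -0.123, -0.992, 1.138], [0.0, 0.0, 0.0, 1.0]]
side 49.402792927796725 0.025006563197097785 [[-0.804, -0.409, 0.431, 0.05], [-0.594, 0.549, -0.587, 0.691], [0.004, -0.728, -0.685, 0.809], [0.0, 0.0, 0.0, 1.0]]
0.1 [[ 9.64608565e-01  2.63685951e-01 -1.86997998e-04]
 [ 2.63685923e-01 -9.64607382e-01  1.52723555e-03]
 [ 2.22330908e-04 -1.52249323e-03 -9.99998816e-01]] [ 0.2238959  -0.15652971 -0.60693795] 0.998536614077135
```

View pics/top.png

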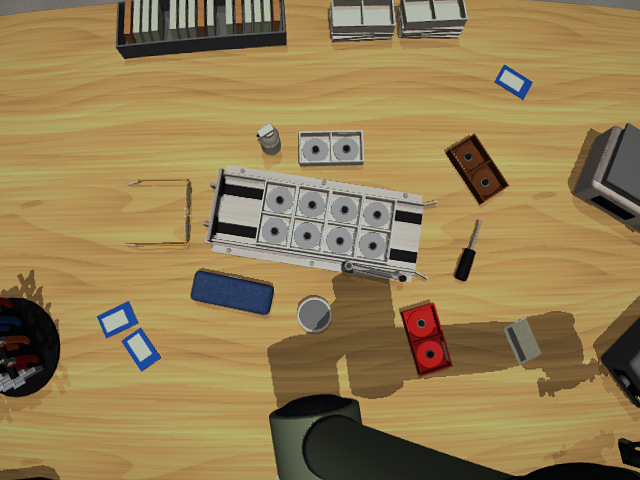

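View pics/side.png

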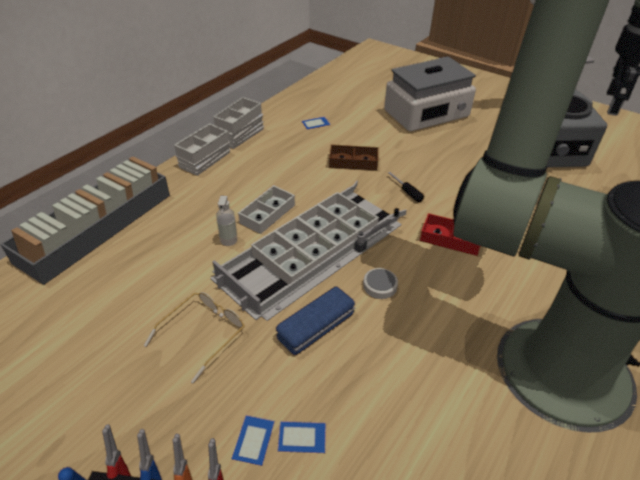

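The top view shows the lane with its stop on the left at about (215,205). The tray row spans columns 262–393, the keeper pivot is near (347,267) and the knob near (403,278). I'll enlarge that area.

```bash
python3 - <<'E'
import cv2
i=cv2.imread("pics/top.png")[155:300,195:445]; cv2.imwrite("pics/c1.png",cv2.resize(i,None,fx=3.2,fy=3.2,interpolation=cv2.INTER_CUBIC))
E
```

```text
(no output)
```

View pics/c1.png

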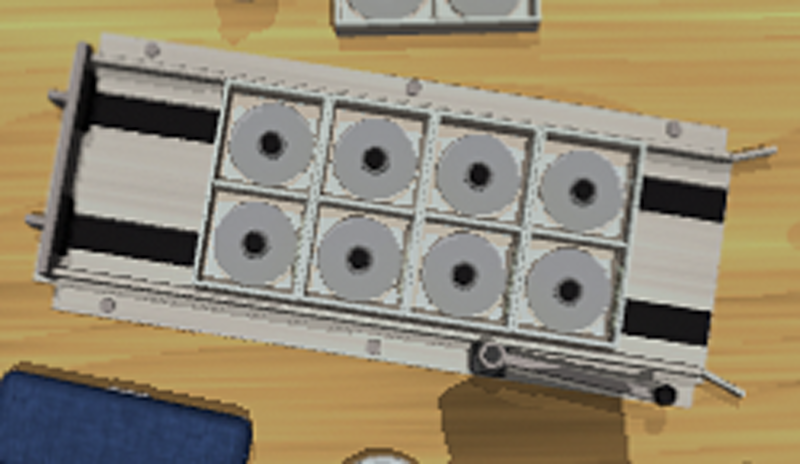

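```bash
cat > fit.py <<'E'
from h import *
import pickle
from scipy.optimize import least_squares
s=pickle.load(open("top.pkl","rb")); P=s["pose"]
c=lambda l:np.array(l,float)/3.2+[195,155]-.34
tray=c([(228,82),(197,286),(645,147),(617,342)])
tl=lambda h:np.array([[.065,h+.033,.04],[-.065,h+.033,.04],[.065,h-.231,.04],[-.065,h-.231,.04]])
piv=c([(492,354)]); knob=c([(665,394)]); end=c([(727,197),(711,328)]); stop=c([(96,65),(58,262)])
def L(p,X): 
    a=p[2]; X=np.atleast_2d(X); return np.c_[p[0]+X[:,0]*np.cos(a)-X[:,1]*np.sin(a),p[1]+X[:,0]*np.sin(a)+X[:,1]*np.cos(a),X[:,2]]
def res(p):
    r=[proj(s,P,L(p,tl(p[3])))-tray, proj(s,P,L(p,[-.08,-.073,.046]))-piv, proj(s,P,L(p,[-.08-.107*np.cos(p[4]+np.pi/2)*-1*-1 if 0 else -.08+.107*np.sin(p[4]),-.073-.107*np.cos(p[4]),.062]))-knob]
    # stop/rear lines: only along-lane column coordinate matters
    for q,y,z in((stop,.2,.048),(end,-.21,.008)):
        W=ray(s,P,q,z)[:,:2]-p[:2]; r.append((-np.sin(p[2])*W[:,0]+np.cos(p[2])*W[:,1]-y)*450)
    return np.concatenate([np.ravel(x) for x in r])
o=least_squares(res,[.45,.05,0,.1,-.1],loss="soft_l1"); p=o.x
print(p[:4].round(4),np.degrees(p[2]),"keeper",p[4],res(p).round(1))
np.save("p.npy",p)
for n,X in dict(rear4=[0,p[3]-.231,.04],home=[0,-.064,.04],mouth=[0,-.21,.008],knob=[-.08+.107*np.sin(p[4]),-.073-.107*np.cos(p[4]),.055],pivot=[-.08,-.073,.037]).items(): print(n,L(p,X)[0].round(4))
E
python3 fit.py
```

```text
[ 0.5503  0.0152 -0.1673  0.0813] -9.58501875946703 keeper -0.08661574106223731 [-0.3 -0.6 -1.3 -0.1  0.6 -1.2  0.8  2.5  0.3  0.3  0.9  0.2 -2.  -1.1
  0.4  0.2]
rear4 [ 0.5254 -0.1324  0.04  ]
home [ 0.5396 -0.0479  0.04  ]
mouth [ 0.5153 -0.1918  0.008 ]
knob [ 0.4324 -0.147   0.055 ]
pivot [ 0.4592 -0.0434  0.037 ]
```

```bash
cat > go.py <<'E'
import sys
from h import *
p=np.load("p.npy"); a=p[2]
def where(st):
    d=st["tcp_pos"][:2]-p[:2]; R=st["tcp_rot"]
    return np.array([np.cos(a)*d[0]+np.sin(a)*d[1],-np.sin(a)*d[0]+np.cos(a)*d[1],st["tcp_pos"][2]]),np.degrees(np.arctan2(R[1,1],R[0,1])-a)
if __name__=="__main__":   # args: lane x,y,z (mm) of TCP, angle of tool y from lane x (deg)
    st=env.sense(); w,y=where(st); t=np.array([float(v) for v in sys.argv[1:5]])
    d=t[:3]/1e3-w; g=np.array([np.cos(a)*d[0]-np.sin(a)*d[1],np.sin(a)*d[0]+np.cos(a)*d[1],d[2]])
    dy=(t[3]-y+180)%360-180
    print("at",(w*1e3).round(1),round(y,1),"q6",st["joint_positions"][5],"F",st["contact_force"].round(1),"units xyz(tool now)",(st["tcp_rot"].T@g/.025).round(2),"yaw units",(-dy/8).round(2))
E
python3 go.py 0 -190 405 0
```

```text
at [-308.8 -605.4  404. ] -65.1 q6 82.30942646949853 F [ 0.2 -0.2 -0.6] units xyz(tool now) [18.19 -9.88 -0.02] yaw units -8.14
```

{"api": "arm_command", "payload": {"targets": [[70,[0.9,-0.49,0],0],[70,[0.9,-0.49,0],0],[70,[0.9,-0.49,0],0],[70,[0.9,-0.49,0],0],[70,[0.9,-0.49,0],0]]}}

```text
t: 0.6
tcp_pos: [0.2379, -0.4409, 0.4043]
tcp_rot: [[0.965, 0.263, -0.0], [0.263, -0.965, 0.001], [-0.0, -0.001, -1.0]]
contact_force: [-0.3, -0.3, -0.0]
grip_width: 0.815
```

{"api": "arm_command", "payload": {"targets": [[70,[0.9,-0.49,0],0],[70,[0.9,-0.49,0],0],[70,[0.9,-0.49,0],0],[70,[0.9,-0.49,0],0],[70,[0.9,-0.49,0],0]]}}

```text
t: 1.1
tcp_pos: [0.3303, -0.3521, 0.4044]
tcp_rot: [[0.965, 0.264, -0.0], [0.264, -0.965, 0.001], [-0.0, -0.001, -1.0]]
contact_force: [0.2, -0.3, -1.1]
grip_width: 0.823
```

{"api": "arm_command", "payload": {"targets": [[70,[0.9,-0.49,0],0],[70,[0.9,-0.49,0],0],[70,[0.9,-0.49,0],0],[70,[0.9,-0.49,0],0],[70,[0.9,-0.49,0],0]]}}

```text
t: 1.6
tcp_pos: [0.4227, -0.2634, 0.4043]
tcp_rot: [[0.965, 0.264, -0.001], [0.264, -0.965, 0.0], [-0.0, -0.001, -1.0]]
contact_force: [-0.1, -0.5, -0.2]
grip_width: 0.819
```

{"api": "arm_command", "payload": {"targets": [[70,[0.9,-0.49,0],0],[70,[0.9,-0.49,0],0],[70,[0.9,-0.49,0],0],[70,[0.9,-0.49,0],0],[70,[0.9,-0.49,0],0]]}}

```text
t: 2.1
tcp_pos: [0.515, -0.1747, 0.4043]
tcp_rot: [[0.965, 0.264, -0.001], [0.264, -0.965, 0.0], [-0.001, -0.001, -1.0]]
contact_force: [0.8, -0.5, 0.4]
grip_width: 0.819
```

{"api": "arm_command", "payload": {"targets": [[70,[0,0,0],-1],[70,[0,0,0],-1],[70,[0,0,0],-1],[70,[0,0,0],-1],[70,[0,0,0],-1]]}}

```text
t: 2.6
tcp_pos: [0.5144, -0.1754, 0.4042]
tcp_rot: [[0.565, 0.825, -0.001], [0.825, -0.565, 0.0], [-0.0, -0.001, -1.0]]
contact_force: [0.3, 0.7, -0.2]
grip_width: 0.821
```

{"api": "arm_command", "payload": {"targets": [[70,[0,0,0],-1],[70,[0,0,0],-1],[70,[0,0,0],-1],[70,[0,0,0],-0.14],[70,[0,0,0],0]]}}

```text
t: 3.1
tcp_pos: [0.5144, -0.1755, 0.4044]
tcp_rot: [[0.169, 0.986, -0.001], [0.986, -0.169, 0.0], [0.0, -0.001, -1.0]]
contact_force: [-0.6, 0.2, -0.0]
grip_width: 0.818
```

```bash
python3 go.py 0 -190 260 0; python3 - <<'E'
from h import *
st=env.sense(); s=env.snapshot("wrist"); save(s,"pics/w1.png")
import pickle; T=np.eye(4);T[:3,:3]=st["tcp_rot"];T[:3,3]=st["tcp_pos"]; pickle.dump((s,T@s["tool_from_camera"]),open("w1.pkl","wb")); print(st["t"],st["grip_width"])
E
```

```text
at [  -3.6 -194.1  404.4] -0.1 q6 73.09952308979722 F [-0.6  0.2 -0. ] units xyz(tool now) [0.16 0.15 5.78] yaw units -0.02
3.1 0.818304874729839
```

View pics/w1.png

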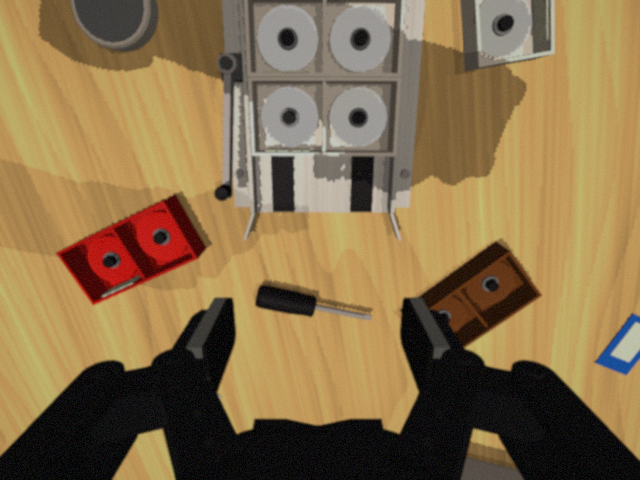

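The wrist view is aligned with the lane. The tray4 rear top edge is at row ~154 (columns 254–396), the knob is at (223,191), the pivot at (228,62), and the strip ends are at row ~211. The fingers are spread across the lane. I'll check the fit against these points.

```bash
python3 - <<'E'
from h import *
import pickle
p=np.load("p.npy");a=p[2]; s,P=pickle.load(open("w1.pkl","rb"))
W=ray(s,P,[(254,154),(397,154),(223,191),(228,62),(283,211),(361,211)],[.04,.04,.062,.046,.008,.008])
d=W[:,:2]-p[:2]; R=np.array([[np.cos(a),np.sin(a)],[-np.sin(a),np.cos(a)]])
print((d@R.T*1e3).round(1)); print("fit rear y",p[3]-.231)
E
```

```text
[[ -60.6 -145.9]
 [  68.4 -146.2]
 [ -85.6 -175.3]
 [ -77.1  -70.3]
 [ -39.3 -206.9]
 [  41.5 -207.2]]
fit rear y -0.14970326951509835
```

```bash
python3 - <<'E'
import numpy as np
p=np.load("p.npy");a=p[2];d=np.array([.0025,.002]);R=np.array([[np.cos(a),-np.sin(a)],[np.sin(a),np.cos(a)]])
p[:2]+=R@d; p[3]+=.001; np.save("p.npy",p)
E
python3 go.py 0 -188 188 0
```

```text
at [  -6.1 -196.1  404.5] -0.1 q6 73.09957237496607 F [ 0.2 -0.1 -0.6] units xyz(tool now) [0.32 0.25 8.66] yaw units -0.02
```

{"api": "arm_command", "payload": {"targets": [[70,[0.32,0.25,0.4],0],[70,[0,0,0.9],0],[70,[0,0,0.9],0],[70,[0,0,0.9],0],[70,[0,0,0.9],0]]}}

```text
t: 3.65
tcp_pos: [0.5222, -0.1681, 0.3031]
tcp_rot: [[0.167, 0.986, -0.0], [0.986, -0.167, 0.0], [0.0, -0.0, -1.0]]
contact_force: [0.1, -0.1, -0.2]
grip_width: 0.822
```

{"api": "arm_command", "payload": {"targets": [[70,[0,0,0.9],0],[70,[0,0,0.9],0],[70,[0,0,0.9],0],[70,[0,0,0.9],0],[70,[0,0,0.6],0]]}}

```text
t: 4.15
tcp_pos: [0.5216, -0.1679, 0.1973]
tcp_rot: [[0.167, 0.986, -0.002], [0.986, -0.167, 0.001], [0.001, -0.002, -1.0]]
contact_force: [0.3, -0.5, 0.7]
grip_width: 0.824
```

{"api": "arm_command", "payload": {"targets": [[70,[0,0,0.4],0],[70,[0,0,0.2],0],[70,[0,0,0.1],0],[70,[0,0,0],0]]}}

```text
t: 4.55
tcp_pos: [0.5222, -0.1687, 0.1823]
tcp_rot: [[0.167, 0.986, 0.0], [0.986, -0.167, -0.0], [-0.0, 0.0, -1.0]]
contact_force: [0.1, -0.4, -0.1]
grip_width: 0.82
```

```bash
python3 go.py 0 -76 188 0
```

```text
at [   0.5 -188.1  182.3] -0.0 q6 73.98960504050234 F [ 0.1 -0.4 -0.1] units xyz(tool now) [ 4.48 -0.02 -0.23] yaw units -0.0
```

{"api": "arm_command", "payload": {"targets": [[70,[0.2,0,-0.2],0],[70,[0.2,0,0],0],[70,[0.2,0,0],0],[70,[0.1,0,0],0],[70,[0.1,0,0],0]]}}

```text
t: 5.05
tcp_pos: [0.5254, -0.1486, 0.1873]
tcp_rot: [[0.166, 0.986, 0.0], [0.986, -0.166, -0.0], [-0.0, 0.0, -1.0]]
contact_force: [-0.6, -0.4, 0.1]
grip_width: 0.823
```

{"api": "arm_command", "payload": {"targets": [[70,[0.08,0,0],0],[70,[0.08,0,0],0],[70,[0.08,0,0],0],[70,[0.08,0,0],0],[70,[0.08,0,0],0]]}}

```text
t: 5.55
tcp_pos: [0.527, -0.1393, 0.1872]
tcp_rot: [[0.167, 0.986, -0.0], [0.986, -0.167, -0.001], [-0.001, 0.0, -1.0]]
contact_force: [-0.8, -2.5, -0.4]
grip_width: 0.818
```

{"api": "arm_command", "payload": {"targets": [[70,[0.08,0,0],0],[70,[0.08,0,0],0],[70,[0.08,0,0],0],[70,[0.08,0,0],0],[70,[0.08,0,0],0]]}}

```text
t: 6.05
tcp_pos: [0.5287, -0.1292, 0.1872]
tcp_rot: [[0.167, 0.986, -0.0], [0.986, -0.167, -0.0], [-0.0, -0.0, -1.0]]
contact_force: [-1.0, -2.2, -0.7]
grip_width: 0.819
```

```bash
python3 go.py 0 -76 187 0
```

```text
at [   0.2 -148.   187.2] -0.0 q6 78.09663049980581 F [-1.  -2.2 -0.7] units xyz(tool now) [ 2.88 -0.01  0.01] yaw units -0.0
```

{"api": "arm_command", "payload": {"targets": [[70,[0.1,0,0],0],[70,[0.12,0,0],0],[70,[0.12,0,0],0],[70,[0.12,0,0],0],[70,[0.12,0,0],0]]}}

```text
t: 6.55
tcp_pos: [0.5311, -0.1147, 0.1872]
tcp_rot: [[0.167, 0.986, -0.0], [0.986, -0.167, 0.0], [0.0, -0.0, -1.0]]
contact_force: [0.7, -2.3, 0.2]
grip_width: 0.818
```

{"api": "arm_command", "payload": {"targets": [[70,[0.12,0,0],0],[70,[0.12,0,0],0],[70,[0.12,0,0],0],[70,[0.12,0,0],0],[70,[0.12,0,0],0]]}}

```text
t: 7.05
tcp_pos: [0.5336, -0.0999, 0.1872]
tcp_rot: [[0.167, 0.986, -0.0], [0.986, -0.167, -0.0], [-0.0, 0.0, -1.0]]
contact_force: [-1.2, -1.1, 0.1]
grip_width: 0.82
```

{"api": "arm_command", "payload": {"targets": [[70,[0.12,0,0],0],[70,[0.12,0,0],0],[70,[0.12,0,0],0],[70,[0.12,0,0],0],[70,[0.12,0,0],0]]}}

```text
t: 7.55
tcp_pos: [0.5361, -0.0852, 0.1872]
tcp_rot: [[0.167, 0.986, -0.0], [0.986, -0.167, -0.0], [-0.0, -0.0, -1.0]]
contact_force: [-0.2, -1.2, 0.1]
grip_width: 0.823
```

{"api": "arm_command", "payload": {"targets": [[70,[0.12,0,0],0],[70,[0.12,0,0],0],[70,[0.12,0,0],0],[70,[0.1,0,0],0],[70,[0.08,0,0],0]]}}

```text
t: 8.05
tcp_pos: [0.5383, -0.0719, 0.1872]
tcp_rot: [[0.167, 0.986, -0.0], [0.986, -0.167, 0.0], [0.0, -0.0, -1.0]]
contact_force: [-0.1, -2.5, -0.2]
grip_width: 0.82
```

```bash
python3 go.py 0 -76 187 0
```

```text
at [  0.2 -89.9 187.2] -0.0 q6 84.19697914438568 F [-0.1 -2.5 -0.2] units xyz(tool now) [ 0.55 -0.01  0.01] yaw units -0.0
```

14 ±3 mm remain, so I'll creep in and watch the force.

{"api": "arm_command", "payload": {"targets": [[70,[0.06,0,0],0],[70,[0.06,0,0],0],[70,[0.06,0,0],0],[70,[0.06,0,0],0],[70,[0.04,0,0],0]]}}

```text
t: 8.55
tcp_pos: [0.5395, -0.0651, 0.1872]
tcp_rot: [[0.167, 0.986, 0.0], [0.986, -0.167, 0.0], [0.0, 0.0, -1.0]]
contact_force: [1.7, -2.0, -0.1]
grip_width: 0.82
```

{"api": "arm_command", "payload": {"targets": [[70,[0.03,0,0],0],[70,[0.03,0,0],0],[70,[0.03,0,0],0],[70,[0.03,0,0],0]]}}

```text
t: 8.95
tcp_pos: [0.54, -0.0622, 0.1872]
tcp_rot: [[0.167, 0.986, -0.0], [0.986, -0.167, 0.0], [0.0, -0.0, -1.0]]
contact_force: [0.3, -2.6, -0.6]
grip_width: 0.82
```

{"api": "arm_command", "payload": {"targets": [[70,[0.03,0,0],0],[70,[0.03,0,0],0],[70,[0.02,0,0],0]]}}

```text
t: 9.25
tcp_pos: [0.5403, -0.0602, 0.1872]
tcp_rot: [[0.167, 0.986, 0.0], [0.986, -0.167, 0.0], [0.0, 0.0, -1.0]]
contact_force: [-0.2, -1.4, -0.5]
grip_width: 0.821
```

{"api": "arm_command", "payload": {"targets": [[70,[0.02,0,0],0],[70,[0.02,0,0],0],[70,[0.02,0,0],0]]}}

```text
t: 9.55
tcp_pos: [0.5406, -0.0588, 0.1872]
tcp_rot: [[0.167, 0.986, -0.0], [0.986, -0.167, 0.0], [0.0, -0.0, -1.0]]
contact_force: [-0.4, -2.1, -0.4]
grip_width: 0.819
```

{"api": "arm_command", "payload": {"targets": [[70,[0.02,0,0],0],[70,[0.02,0,0],0]]}}

```text
t: 9.75
tcp_pos: [0.5408, -0.0578, 0.1872]
tcp_rot: [[0.167, 0.986, -0.0], [0.986, -0.167, 0.0], [0.0, -0.0, -1.0]]
contact_force: [-0.1, -1.9, -1.0]
grip_width: 0.824
```

{"api": "arm_command", "payload": {"targets": [[70,[0.02,0,0],0],[70,[0.02,0,0],0]]}}

```text
t: 9.95
tcp_pos: [0.5408, -0.0573, 0.1872]
tcp_rot: [[0.167, 0.986, -0.001], [0.986, -0.167, -0.002], [-0.002, -0.0, -1.0]]
contact_force: [-1.6, -5.9, -1.1]
grip_width: 0.82
```

{"api": "arm_command", "payload": {"targets": [[70,[0.02,0,0],0],[70,[0.02,0,0],0]]}}

```text
t: 10.15
tcp_pos: [0.5408, -0.0569, 0.1872]
tcp_rot: [[0.168, 0.986, -0.001], [0.986, -0.168, -0.004], [-0.004, -0.001, -1.0]]
contact_force: [-2.7, -8.1, 0.4]
grip_width: 0.822
```

```bash
python3 go.py 0 -76 187 0
```

```text
at [  0.2 -74.7 187.2] -0.1 q6 85.92238578485403 F [-2.7 -8.1  0.4] units xyz(tool now) [-0.05 -0.01  0.01] yaw units -0.01
```

The force is climbing at the predicted home place (lane y −75 for the pad centre). I'll hold briefly, back off, rise and look.

{"api": "arm_command", "payload": {"targets": [[70,[0,0,0],0],[70,[0,0,0],0],[70,[0,0,0],0],[70,[-0.1,0,0],0],[70,[-0.4,0,0],0]]}}

```text
t: 10.65
tcp_pos: [0.5391, -0.0676, 0.1873]
tcp_rot: [[0.165, 0.986, 0.001], [0.986, -0.165, 0.002], [0.002, 0.0, -1.0]]
contact_force: [0.3, 0.3, -0.2]
grip_width: 0.821
```

{"api": "arm_command", "payload": {"targets": [[70,[-0.8,0,0],0],[70,[-0.8,0,-0.5],0],[70,[-0.8,0,-1],0],[70,[-0.8,0,-1],0],[70,[0,0,-1],0]]}}

```text
t: 11.15
tcp_pos: [0.5254, -0.1493, 0.2757]
tcp_rot: [[0.169, 0.986, 0.001], [0.986, -0.169, 0.0], [0.0, 0.001, -1.0]]
contact_force: [1.1, -0.4, -0.9]
grip_width: 0.819
```

{"api": "arm_command", "payload": {"targets": [[0,[-0.8,-0.5,-1],0],[0,[-0.8,-0.5,-1],0],[0,[0,-0.5,-1],0],[0,[0,0,0],0],[0,[0,0,0],0]]}}

```text
t: 11.65
tcp_pos: [0.4821, -0.1805, 0.3501]
tcp_rot: [[0.167, 0.986, 0.002], [0.986, -0.167, -0.0], [0.0, 0.002, -1.0]]
contact_force: [0.4, -0.1, -1.1]
grip_width: 0.001
```

```bash
python3 go.py -120 -180 230 0; python3 - <<'E'
from h import *
st=env.sense(); s=env.snapshot("wrist"); save(s,"pics/w2.png")
import pickle; T=np.eye(4);T[:3,:3]=st["tcp_rot"];T[:3,3]=st["tcp_pos"]; pickle.dump((s,T@s["tool_from_camera"]),open("w2.pkl","wb")); print(st["t"],st["grip_width"])
E
```

```text
at [ -37.2 -206.4  350.1] -0.0 q6 70.85649960803916 F [ 0.4 -0.1 -1.1] units xyz(tool now) [ 1.05 -3.32  4.8 ] yaw units -0.0
11.65 0.0007078396994894406
```

View pics/w2.png

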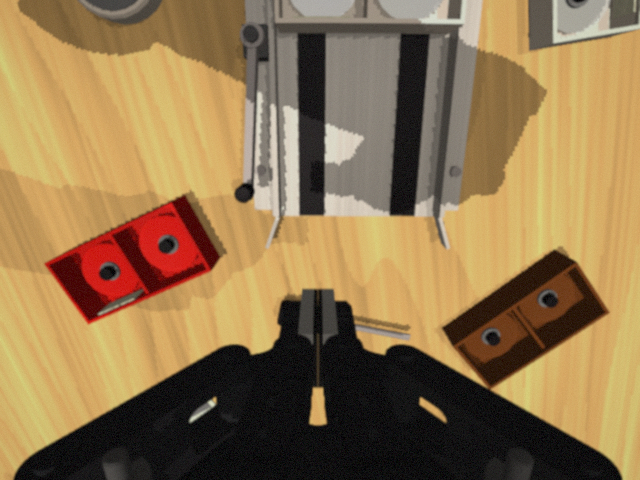

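The row's rear edge is at row ~32, ahead of the pivot (252,34). The knob is at (243,192) and the fingers are shut at columns 303–334.

```bash
python3 - <<'E'
from h import *
import pickle
p=np.load("p.npy");a=p[2]; s,P=pickle.load(open("w2.pkl","rb"))
R=np.array([[np.cos(a),np.sin(a)],[-np.sin(a),np.cos(a)]])
W=ray(s,P,[(279,32),(462,32),(243,191),(252,34),(312,215),(404,215)],[.04,.04,.062,.046,.008,.008])
L=(W[:,:2]-p[:2])@R.T*1e3;print(L.round(1)); print(np.arctan2(L[2,0]-L[3,0],-(L[2,1]-L[3,1])))
# finger outline at tip height
z=P[:3,3]; T=env.sense()["tcp_pos"]; W=ray(s,P,[(303,292),(334,292)],T[2]-.173); print(((W[:,:2]-p[:2])@R.T*1e3).round(1))
E
python3 - <<'E'
from h import *
s=env.snapshot("top"); cv2.imwrite("pics/t2.png",cv2.resize(s["color"][155:300,195:445,::-1],None,fx=3.2,fy=3.2,interpolation=cv2.INTER_CUBIC))
E
```

```text
[[ -62.6  -70.3]
 [  64.1  -69.8]
 [ -89.7 -177.2]
 [ -80.4  -72.6]
 [ -41.  -209.3]
 [  40.5 -209.4]]
-0.08869525840839468
[[ -42.8 -199.7]
 [ -29.3 -199.7]]
```

View pics/t2.png

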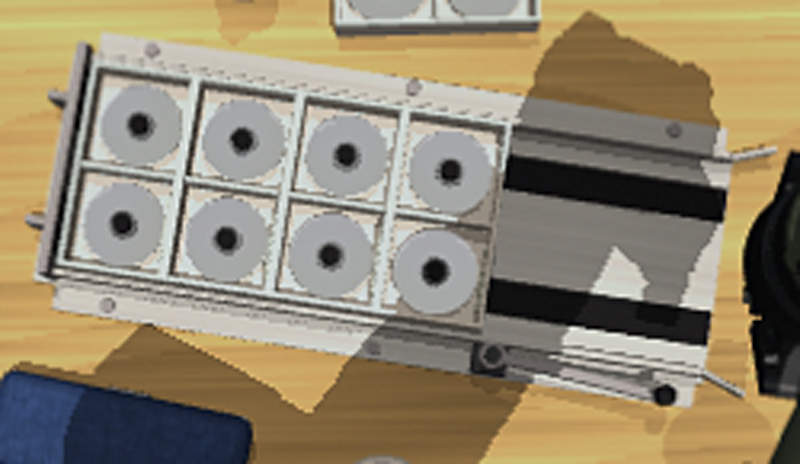

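```bash
python3 - <<'E'
from h import *
import pickle
p=np.load("p.npy");a=p[2]; R=np.array([[np.cos(a),np.sin(a)],[-np.sin(a),np.cos(a)]])
s,P=pickle.load(open("w2.pkl","rb"))
g=lambda x,y,z: np.r_[R.T@[x,y]+p[:2],z]
print("w2 predicted rear top/bottom rows",proj(s,P,[g(0,-.064,.04),g(0,-.064,.008)]).round(1).tolist())
s=pickle.load(open("top.pkl","rb")); print("top pred stop z48, tray edge z40, rear edge", ((proj(s,s["pose"],[g(.03,.2,.048),g(.03,.2,.04),g(.03,-.064,.04)])-[205,165])*10).round(1).tolist())
s=env.snapshot("top"); cv2.imwrite("pics/t3.png",cv2.resize(s["color"][165:225,205:245,::-1],None,fx=10,fy=10,interpolation=cv2.INTER_CUBIC))
E
```

```text
w2 predicted rear top/bottom rows [[370.1, 21.9], [364.3, 32.2]]
top pred stop z48, tray edge z40, rear edge [[139.8, 233.8], [146.3, 242.0], [1460.4, 437.4]]
```

View pics/t3.png

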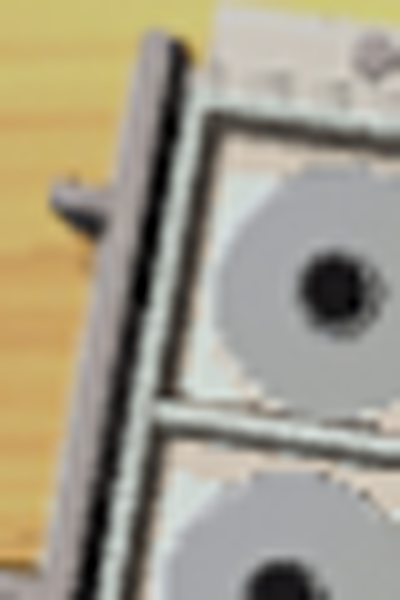

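Row home is confirmed: the rear bottom edge predicted for home is row 32.2, and I see it at 32. Next is the keeper, using shut fingertips from outside the knob.

```bash
python3 go.py -121.5 -177 300 -5
```

```text
at [ -37.3 -205.8  348.6] 0.0 q6 70.86401032933838 F [-0.   0.8 -0.7] units xyz(tool now) [ 1.15 -3.36  1.95] yaw units 0.63
```

{"api": "arm_command", "payload": {"targets": [[0,[0.29,-0.84,0],0.63],[0,[0.2,-0.86,0],0],[0,[0.2,-0.86,0],0],[0,[0.2,-0.86,0],0],[0,[0,0,0],0]]}}

```text
t: 12.3
tcp_pos: [0.4019, -0.1372, 0.3484]
tcp_rot: [[0.252, 0.968, -0.004], [0.968, -0.252, 0.002], [0.001, -0.004, -1.0]]
contact_force: [-0.6, -0.5, 0.1]
grip_width: -0.001
```

```bash
python3 go.py -121.5 -177 223 -5
```

```text
at [-123.4 -177.   348.4] -5.0 q6 75.74331474101623 F [-0.6 -0.5  0.1] units xyz(tool now) [-0.    0.1   5.02] yaw units 0.0
```

{"api": "arm_command", "payload": {"targets": [[0,[0,0,0.8],0],[0,[0,0,0.8],0],[0,[0,0,0.8],0],[0,[0,0,0.8],0],[0,[0,0,0.8],0]]}}

```text
t: 12.8
tcp_pos: [0.4049, -0.1391, 0.2483]
tcp_rot: [[0.252, 0.968, 0.0], [0.968, -0.252, 0.0], [0.0, 0.0, -1.0]]
contact_force: [0.4, 0.0, 0.6]
grip_width: -0.002
```

{"api": "arm_command", "payload": {"targets": [[0,[0,0,0.5],0],[0,[0,0,0.3],0],[0,[0,0.2,0],0],[0,[0,0.2,0],0],[0,[0,0.1,0],0]]}}

```text
t: 13.3
tcp_pos: [0.4174, -0.1425, 0.2304]
tcp_rot: [[0.252, 0.968, 0.002], [0.968, -0.252, -0.001], [-0.0, 0.002, -1.0]]
contact_force: [0.5, -0.4, 0.5]
grip_width: -0.005
```

```bash
python3 go.py -103 -178.4 223 -5
```

```text
at [-107.3 -179.6  230.4] -5.0 q6 76.16417993951254 F [ 0.5 -0.4  0.5] units xyz(tool now) [0.06 0.17 0.29] yaw units -0.0
```

{"api": "arm_command", "payload": {"targets": [[0,[0.05,0,0.28],0],[0,[0,0.17,0],0],[0,[-0.03,0.3,0],-0.5],[0,[-0.03,0.3,0],-0.5],[0,[-0.03,0.3,0],-0.5]]}}

```text
t: 13.8
tcp_pos: [0.4461, -0.1495, 0.2271]
tcp_rot: [[0.043, 0.999, 0.012], [0.999, -0.043, -0.003], [-0.003, 0.012, -1.0]]
contact_force: [-1.0, 4.5, 29.6]
grip_width: -0.004
```

```bash
cat > arc.py <<'E'
import sys,subprocess,numpy as np
t=np.radians(float(sys.argv[1])); o=float(sys.argv[2])
x=-80+107*np.sin(t)-o*np.cos(t); y=-73-107*np.cos(t)-o*np.sin(t)
subprocess.run(["python3","go.py",str(x),str(y),"223",sys.argv[1]])
E
python3 arc.py 7 13.5
```

```text
at [ -77.8 -181.8  227.1] 7.1 q6 64.86584435027291 F [-1.   4.5 29.6] units xyz(tool now) [ 0.05 -0.1   0.16] yaw units 0.02
```

There is 30 N upward on the tool, so the tip is standing on something. I'll lift clear and look.

{"api": "arm_command", "payload": {"targets": [[0,[0,0,-0.4],0],[0,[0,0,-0.4],0],[0,[0,0,-0.8],0],[0,[0,0,0],0]]}}

```text
t: 14.2
tcp_pos: [0.4427, -0.1484, 0.2646]
tcp_rot: [[0.046, 0.999, 0.003], [0.999, -0.046, -0.002], [-0.001, 0.003, -1.0]]
contact_force: [0.8, 1.0, 0.4]
grip_width: 0.003
```

```bash
python3 arc.py 7 13.5; python3 - <<'E'
from h import *
s=env.snapshot("wrist"); save(s,"pics/w3.png")
E
```

```text
at [ -81.3 -181.3  264.6] 6.9 q6 65.03927041363966 F [0.8 1.  0.4] units xyz(tool now) [0.02 0.04 1.67] yaw units -0.01
```

View pics/w3.png

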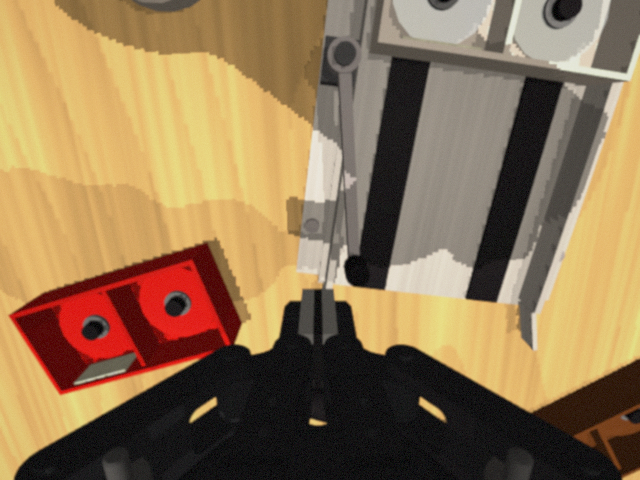

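The keeper is now partly in, with the knob at (357,270) and the pivot at (343,52). The contact height of 227 fits shut tips 183 mm ahead of the TCP resting on the bar top (44), so I'll work about 8 mm higher.

```bash
sed -i 's/"223"/"235"/' arc.py; python3 - <<'E'
from h import *
p=np.load("p.npy");a=p[2];R=np.array([[np.cos(a),np.sin(a)],[-np.sin(a),np.cos(a)]])
st=env.sense(); s=env.snapshot("wrist"); T=np.eye(4);T[:3,:3]=st["tcp_rot"];T[:3,3]=st["tcp_pos"];P=T@s["tool_from_camera"]
W=ray(s,P,[(357,269),(343,52)],[.06,.048]); L=(W[:,:2]-p[:2])@R.T*1e3
print(L.round(1),np.degrees(np.arctan2(L[0,0]-L[1,0],-(L[0,1]-L[1,1]))))
E
python3 arc.py 7 20
```

```text
[[ -61.2 -174.3]
 [ -82.2  -72.3]] 11.64008908326156
at [ -82.1 -181.1  262.8] 6.9 q6 65.03241281215612 F [-0.4  0.4  0.8] units xyz(tool now) [ 0.   -0.19  1.11] yaw units -0.01
```

{"api": "arm_command", "payload": {"targets": [[0,[0,-0.1,0.6],0],[0,[0,0,0.5],0],[0,[0,0,0],0]]}}

```text
t: 14.6
tcp_pos: [0.4382, -0.1474, 0.2331]
tcp_rot: [[0.046, 0.999, -0.004], [0.999, -0.046, 0.002], [0.002, -0.004, -1.0]]
contact_force: [-0.8, -0.6, 0.2]
grip_width: 0.001
```

{"api": "arm_command", "payload": {"targets": [[0,[-0.03,0.3,0],-0.5],[0,[-0.03,0.3,0],-0.5],[0,[-0.03,0.3,0],-0.5],[0,[-0.03,0.3,0],-0.5]]}}

```text
t: 15.0
tcp_pos: [0.4696, -0.1493, 0.235]
tcp_rot: [[-0.234, 0.972, -0.001], [0.972, 0.234, 0.0], [0.0, -0.001, -1.0]]
contact_force: [0.2, -0.4, -0.1]
grip_width: -0.001
```

```bash
python3 arc.py 23 15
```

```text
at [ -54.6 -177.6  235. ] 23.1 q6 50.269707713426925 F [ 0.2 -0.4 -0.1] units xyz(tool now) [-0.03  0.1  -0.  ] yaw units 0.01
```

{"api": "arm_command", "payload": {"targets": [[0,[-0.04,0.33,0],-0.5],[0,[-0.03,0.33,0],-0.5],[0,[-0.03,0.3,0],-0.5],[0,[-0.03,0.3,0],-0.5],[0,[-0.03,0.3,0],-0.5]]}}

```text
t: 15.5
tcp_pos: [0.5073, -0.1389, 0.235]
tcp_rot: [[-0.552, 0.834, -0.001], [0.834, 0.552, 0.0], [0.001, -0.001, -1.0]]
contact_force: [0.1, 0.0, -0.5]
grip_width: 0.0
```

{"api": "arm_command", "payload": {"targets": [[0,[-0.03,0.3,0],-0.5],[0,[-0.03,0.3,0],-0.5],[0,[-0.03,0.3,0],-0.5],[0,[-0.03,0.3,0],-0.5]]}}

```text
t: 15.9
tcp_pos: [0.5323, -0.1222, 0.235]
tcp_rot: [[-0.761, 0.649, -0.001], [0.649, 0.761, -0.0], [0.001, -0.001, -1.0]]
contact_force: [-0.1, 0.2, 0.8]
grip_width: -0.002
```

```bash
python3 arc.py 59 15
```

```text
at [   2.7 -140.5  235. ] 59.1 q6 19.81174123904809 F [-0.1  0.2  0.8] units xyz(tool now) [-0.05  0.01  0.  ] yaw units 0.01
```

{"api": "arm_command", "payload": {"targets": [[0,[-0.06,0.3,0],-0.5],[0,[-0.04,0.3,0],-0.5],[0,[-0.03,0.3,0],-0.5],[0,[-0.03,0.3,0],-0.5]]}}

```text
t: 16.3
tcp_pos: [0.5525, -0.0999, 0.235]
tcp_rot: [[-0.91, 0.414, -0.001], [0.414, 0.91, -0.0], [0.001, -0.0, -1.0]]
contact_force: [1.2, -0.1, -1.0]
grip_width: -0.0
```

{"api": "arm_command", "payload": {"targets": [[0,[-0.03,0.3,0],-0.5],[0,[-0.03,0.3,0],-0.5]]}}

```text
t: 16.5
tcp_pos: [0.5596, -0.0866, 0.235]
tcp_rot: [[-0.959, 0.284, -0.001], [0.284, 0.959, -0.0], [0.001, -0.0, -1.0]]
contact_force: [0.1, -0.0, 0.0]
grip_width: -0.001
```

```bash
python3 arc.py 90 13.5; python3 - <<'E'
from h import *
s=env.snapshot("wrist"); save(s,"pics/w4.png")
E
```

```text
at [  23.7 -100.9  235. ] 83.1 q6 0.2214692555838131 F [ 0.1 -0.   0. ] units xyz(tool now) [-0.06  0.59 -0.  ] yaw units -0.86
```

View pics/w4.png

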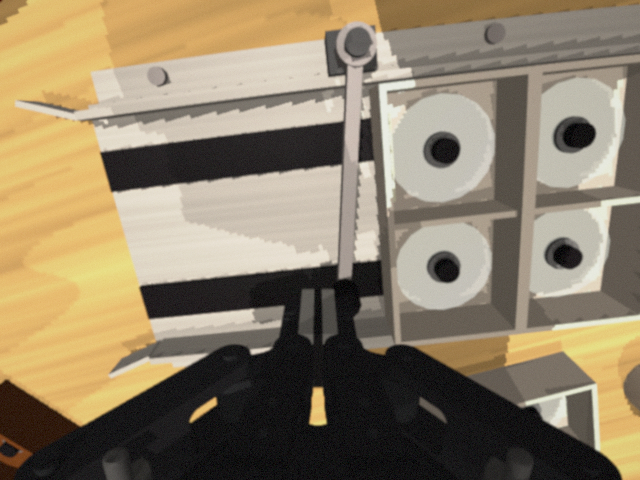

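The wrist view shows the knob at (346,295) right beside the fingers, with the bar nearly across at about 80°. I'll creep the rest until the force rises.

{"api": "arm_command", "payload": {"targets": [[0,[-0.02,0.2,0],-0.4],[0,[-0.02,0.2,0],-0.4],[0,[0,0.08,0],0],[0,[0,0.04,0],0]]}}

```text
t: 16.95
tcp_pos: [0.5636, -0.0744, 0.2351]
tcp_rot: [[-0.984, 0.179, -0.0], [0.179, 0.984, -0.0], [0.0, -0.0, -1.0]]
contact_force: [0.8, -1.1, -0.1]
grip_width: -0.002
```

{"api": "arm_command", "payload": {"targets": [[0,[0,0.04,0],0],[0,[0,0.04,0],0]]}}

```text
t: 17.15
tcp_pos: [0.564, -0.0726, 0.2352]
tcp_rot: [[-0.984, 0.179, -0.0], [0.179, 0.984, -0.0], [0.0, -0.0, -1.0]]
contact_force: [-0.1, -0.3, -1.3]
grip_width: 0.001
```

{"api": "arm_command", "payload": {"targets": [[0,[0,0.04,0],0],[0,[0,0.04,0],0]]}}

```text
t: 17.35
tcp_pos: [0.5645, -0.0707, 0.2354]
tcp_rot: [[-0.984, 0.178, 0.0], [0.178, 0.984, -0.001], [-0.0, -0.001, -1.0]]
contact_force: [-1.2, -0.8, 1.2]
grip_width: -0.001
```

```bash
python3 arc.py 90 13.5
```

```text
at [ 25.8 -84.4 235.4] 89.3 q6 -4.302450199901537 F [-1.2 -0.8  1.2] units xyz(tool now) [-0.05 -0.09  0.02] yaw units -0.08
```

{"api": "arm_command", "payload": {"targets": [[0,[0,0.04,0],0],[0,[0,0.02,0],0]]}}

```text
t: 17.55
tcp_pos: [0.5648, -0.0691, 0.2354]
tcp_rot: [[-0.984, 0.178, 0.0], [0.178, 0.984, -0.0], [-0.0, -0.0, -1.0]]
contact_force: [0.6, -1.0, 2.2]
grip_width: 0.0
```

{"api": "arm_command", "payload": {"targets": [[0,[0,0.04,0],0],[0,[0,0,0],0]]}}

```text
t: 17.75
tcp_pos: [0.565, -0.0681, 0.2354]
tcp_rot: [[-0.984, 0.178, 0.0], [0.178, 0.984, -0.0], [-0.0, -0.0, -1.0]]
contact_force: [-0.3, -1.5, 2.5]
grip_width: -0.002
```

{"api": "arm_command", "payload": {"targets": [[0,[0,0.04,0],0],[0,[0,0,0],0]]}}

```text
t: 17.95
tcp_pos: [0.5652, -0.0671, 0.2353]
tcp_rot: [[-0.984, 0.178, 0.0], [0.178, 0.984, -0.0], [-0.0, -0.0, -1.0]]
contact_force: [0.2, -1.3, 3.2]
grip_width: 0.004
```

```bash
python3 - <<'E'
from h import *
s=env.snapshot("wrist"); t=env.snapshot("side")
a=cv2.resize(s["color"][20:350,250:450],None,fx=1.8,fy=1.8); b=cv2.resize(t["color"][150:280,300:430],None,fx=3.3,fy=4.57*1)
b=cv2.resize(t["color"][150:280,300:430],(430,430)); c=np.zeros((594,360+430,3),np.uint8); c[:594,:360]=a; c[:430,360:]=b
cv2.imwrite("pics/w5.png",c[:,:,::-1])
E
```

```text
(no output)
```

View pics/w5.png

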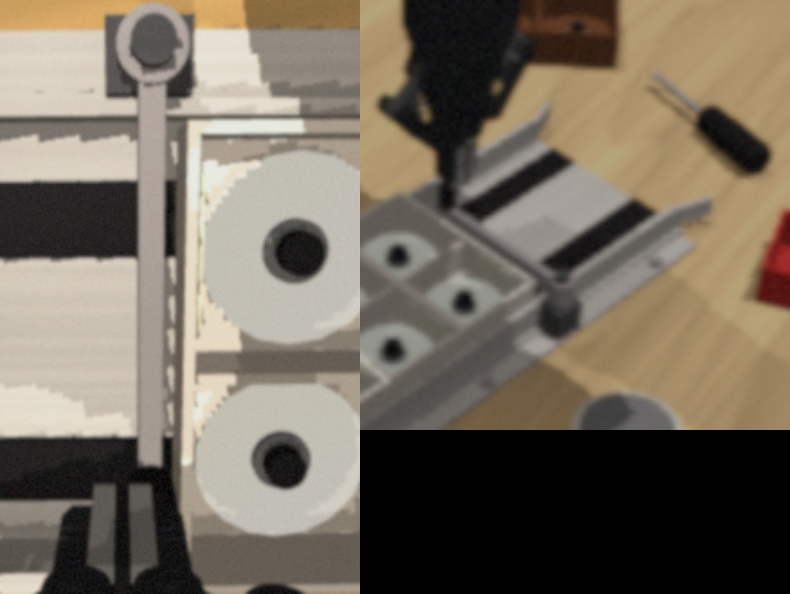

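```bash
python3 - <<'E'
from h import *
p=np.load("p.npy");a=p[2];R=np.array([[np.cos(a),np.sin(a)],[-np.sin(a),np.cos(a)]])
st=env.sense(); s=env.snapshot("wrist"); T=np.eye(4);T[:3,:3]=st["tcp_rot"];T[:3,3]=st["tcp_pos"];P=T@s["tool_from_camera"]
uv=np.array([(138,130),(138,460),(165.5,130),(163,460),(187,125),(182,440),(178,466)])/1.8+[250,20]
W=ray(s,P,uv,[.044]*4+[.04]*3); print(((W[:,:2]-p[:2])@R.T*1e3).round(1))
print(st["contact_force"],st["ft_torque"])
E
python3 arc.py 90 13.5
```

```text
[[-63.2 -76.1]
 [ 19.7 -76.5]
 [-63.1 -69.8]
 [ 19.8 -69.7]
 [-64.4 -64.5]
 [ 15.7 -64.4]
 [ 23.4 -65.3]]
[ 0.14761063 -2.03546388  3.72244892] [-0.35408935  0.00846926 -0.00068376]
at [ 25.9 -80.7 235.3] 89.3 q6 -3.965037041000555 F [-0.6 -2.4  3.6] units xyz(tool now) [-0.05 -0.23  0.01] yaw units -0.08
```

The bar lies at lane y −73 at both ends, so it is at 90° within about 0.5°, and the tray rear reads −64.5. I'll lift off slowly and retreat.

{"api": "arm_command", "payload": {"targets": [[0,[0,0,-0.1],0],[0,[0,0,-0.2],0],[0,[0,-0.05,-0.4],0],[0,[0,0,-0.8],0],[0,[0,0,-0.8],0]]}}

```text
t: 18.6
tcp_pos: [0.5646, -0.0682, 0.2935]
tcp_rot: [[-0.984, 0.178, -0.001], [0.178, 0.984, 0.001], [0.001, 0.0, -1.0]]
contact_force: [0.3, -0.1, 0.4]
grip_width: 0.002
```

{"api": "arm_command", "payload": {"targets": [[0,[0,-0.8,-0.8],0],[0,[0,-0.8,-0.8],0],[0,[0,-0.8,-0.8],0],[0,[0,-0.8,0],0],[0,[0,0,0],0]]}}

```text
t: 19.1
tcp_pos: [0.5506, -0.149, 0.3542]
tcp_rot: [[-0.984, 0.18, 0.002], [0.18, 0.984, -0.001], [-0.002, -0.001, -1.0]]
contact_force: [-0.4, 0.4, -0.1]
grip_width: -0.0
```

```bash
python3 - <<'E'
from h import *
import pickle
st=env.sense(); s=env.snapshot("wrist"); save(s,"pics/w6.png"); T=np.eye(4);T[:3,:3]=st["tcp_rot"];T[:3,3]=st["tcp_pos"]; pickle.dump((s,T@s["tool_from_camera"]),open("w6.pkl","wb")); print(st["t"],st["contact_force"])
E
```

```text
19.1 [-0.41165546  0.42352961 -0.13792099]
```

View pics/w6.png

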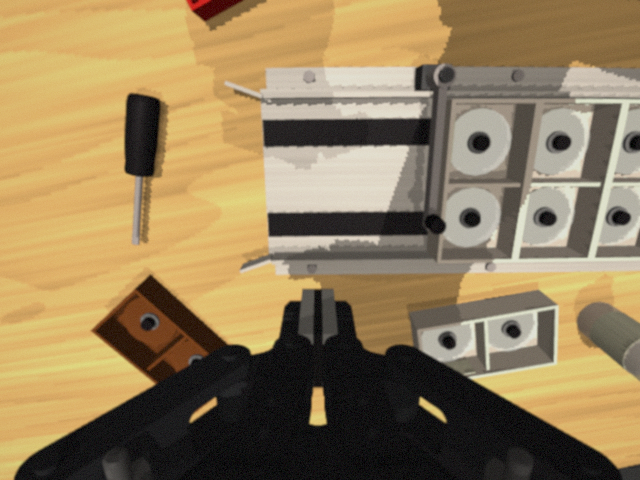

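The bar is across, with the pivot at (443,75) and the knob at (435,224), and the trays are closed up ahead of it. One last angle check, then I'll hand in if it passes.

```bash
python3 - <<'E'
from h import *
import pickle
p=np.load("p.npy");a=p[2];R=np.array([[np.cos(a),np.sin(a)],[-np.sin(a),np.cos(a)]])
s,P=pickle.load(open("w6.pkl","rb"))
W=ray(s,P,[(443,75),(434,223)],[.046,.062]); L=(W[:,:2]-p[:2])@R.T*1e3; ang=np.arctan2(L[1,0]-L[0,0],L[0,1]-L[1,1])
print(L.round(1),"keeper",ang)
if ang>1.5: print(env.finish_job())
E
```

```text
[[-81.1 -74. ]
 [ 23.3 -76.8]] keeper 1.5434824593244922
the job is handed in; nothing more can be done
None
```

The row of four trays is home against the end stop and the keeper bar is across the lane behind the last tray. I handed the job in at about 19 s of the 50 s allowed.

- **Row:** I pushed it as one train with spread fingertips, at about 2–3 N. I stopped when the force rose to about 8 N at the predicted home position. The last tray's rear face reads lane y −64.5 mm against −64 mm nominal, and the top view shows the four trays closed up.
- **Keeper:** I swung it in by pushing the knob with shut fingertips. The bar reads 1.54 to 1.57 rad depending on the picture; above 1.45 was needed. The arm was clear and force-free at hand-in.

**Things that went wrong or disagreed:**
- **Bar press:** on the first touch of the keeper, the fingertips pressed down with about 30 N, probably on top of the bar. The limit is 40 N. I lifted off, went about 8 mm higher and carried on.
- **Fingertip length:** that contact suggests the shut fingertips reach about 183 mm, not the 173 mm given.
- **End of keeper travel:** I felt no clear force rise there, only about 2 N sideways and 3 N upward, so the bar being fully across rests on the pictures.
- **Lane position:** the top and wrist cameras disagreed by about 3 mm, and I corrected the lane position for it.

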